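Refit the safety relay on the sloped console and prove it

TASK

Take the safety relay out of its white stand and plug it fully home into the socket on the sloped console; the socket can sit a little to either side on its rail, so feel for the hole and do not ram it. Then press the round test button all the way so that the lever drops, and lift the lever back up to where it was. Leave the bottle, the carton and the screwdriver where they are.

Things in the scene. Friction and masses are not known exactly. Their poses are not given: they have to be found in the camera images.
- relay: The relay, a loose grey block 50 (x) x 40 (y) x 72 mm high, with a black plug neck 34 (x) x 22 (y) mm, 26 mm long, under its centre; about 0.2 kg. Origin: centre of the neck's lower end, z up through the block: the block spans z = 26 to 98 mm, its flat shoulder is at 26 mm. Starts upright, neck in the stand's hole. A half turn about z makes no difference.
- socket_seat (a point): Where the relay's origin comes to lie (up to 9 mm to either side along y) when it is fully home, its shoulder resting on the socket's top: 14 mm out from the plate, 26 mm below socket_nominal along the deck's z.
- stand: Fixed white stand 95 x 85 x 32 mm high with a loose hole (38 x 26 mm, 28 mm deep) that holds the relay's neck. Origin: centre of its underside, z up, x along the hole's long side.
- deck: The fixed console's sloped white plate, 200 (x) x 320 (y) mm, tilted 25 degrees to face the robot. Origin: centre of its upper face, 66 mm above the table. x runs up the slope away from the robot, y level to the left, z square out of the plate. On it: the relay socket at the left and a grey test module at the right (box 90 x 130 x 30 mm high centred at y = -85 mm) with lever and button.
- socket_nominal (a point): Middle of the socket's possible places, at deck (0, 75, 40) mm; axes as deck. The socket, a grey block 80 (x) x 58 (y) mm, top face level with this point, stands up to 9 mm either side of it along y on a rail, held by about 9 N of friction: its place is not reported, find it by touch or sight. In x it is exact. Central chamfered hole 37 (x) x 24 (y) mm, 28 mm deep along the deck's z.
- button (a joint): Travel of the test button, m: 0 released, 0.007 fully pressed (about 5 N, spring return). It moves into the plate, against the deck's z.
- button_top (a point): Centre of the test button's top face: round grey cap 32 mm across in a black ring, at deck (0, -115) mm, 42 mm out from the plate and 12 mm proud of the test module when released.
- lever (a joint): Angle of the white toggle lever, rad: 0 up (leans up the slope, 19 degrees past the vertical), 1.2 dropped (leans 25 degrees down the slope from the deck's z). Pivot along y at deck (0, -50, 20) mm. Its weight holds it at either end; pressing the button fully tips it and it falls. Pushed up the slope past the vertical (below about 0.3 rad) it falls back to 0.
- lever_tip (a point): End of the lever, 76 mm from its pivot; the lever is 30 to 34 mm wide and 9 to 13 mm thick.
- bottle: Bystander: amber bottle, 68 mm across, 170 mm tall. Origin: centre of its underside.
- carton: Bystander: cardboard carton 70 x 160 x 45 mm. Origin: centre of its underside.
- screwdriver: Bystander: screwdriver 190 mm long, lying on the bench. Origin: on its length, at the bench.
There are look-alikes about, which are no part of the job. Of the things like the relay, leave any that is pink, purple or turquoise; of the rest the smaller one is meant.

How it is judged:
By the outcome, as a careful person would: the job done as asked, in the order asked, and still so for the second after the job is handed in, with the robot touching nothing.
It also fails if it takes over 64 s, if anything falls off the work surface, if the arm or the gripper's body presses on something with over 40 N, if the wrist force passes 120 N, or if a joint passes its speed limit or range.

ROBOT

A 7-joint arm with a two-finger parallel gripper is mounted at the origin on the work surface. World frame = base frame: x ahead of the robot, y to its left, z up, the work surface at z = 0. Lengths are in m, angles in degrees, forces in N, time in s.
With the tool pointing down it reaches from about 0.35 to 0.775 m from the base axis. Payload 3.1 kg.
Tool frame: the origin (TCP) lies on the centre line of the jaws, within the pads' length; the fingertips stand 17 mm ahead of it and the grasp point (between the pads) lies 2 mm behind it (robot.tip_reach is the distance from the TCP to the fingertips, in m); z points along the fingers, y is the direction in which the jaws open and shut (so a half turn about z gives the same grasp; the last joint's range is limited). The gripper opens to 85 mm and grips with 20 to 120 N. Pads are 22 mm wide; open, the fingers measure 114 mm over their backs; the gripper's body (76 mm by 85 mm) begins 54 mm behind the grasp point. The pads swing forward as they close: fully open they stand 13 mm farther back than shut.
Start: joints at [69.574, 17.813, 0.802, 86.603, -0.252, 75.585, -1.558], TCP at [0.17, -0.523, 0.248] pointing down, gripper open.
Joint ranges: [-154.91, 154.91], [-16.99, 109.72], [-72.82, 74.43], [7.12, 147.25], [-82.49, 262.49], [11.32, 116.49], [-174.64, 174.64]. Speed limits (degrees/s): [159.86, 159.86, 180, 180, 180, 180, 180].

INTERFACE

Orientations are given as [roll, pitch, yaw] about the fixed x, y, z axes, in that order (R = Rz(yaw) Ry(pitch) Rx(roll)).
In Python, from station import robot, fingers, vision, workorder, recognise gives the robot as it stands. Calls block until the motion is done:
- robot.move_to(position, orientation): joint-space move of the TCP to a pose.
- robot.line_to(position, orientation=None, velocity=0.15, f_stop=None): straight line of the TCP; orientation=None keeps the orientation; velocity is the mean speed in m/s. With f_stop (N) it stops when the force on the tool has changed by that much, and returns True; else False.
- robot.move_j(angles): joint-space move.
- fingers.gripper_to(opening, force=None): opening from 0.0 (shut) to 1.0 (fully open); force is the grip in N (None keeps the last); returns when the fingers have stopped.
- robot.pause(seconds).
- robot.inverse_kinematics(position, orientation): joint angles nearest the present ones, or None.
- vision.grab_frame(name): name is "scene" or "top" or "wrist"; returns the picture (384x512x3 uint8, red, green, blue); there is no depth.
- vision.calibration(name): a dict with "mtx" (3x3 intrinsics, pixels), "extrinsics" (4x4, takes a point from world to camera coordinates); the wrist camera has in their place "T_tool_cam" (4x4, takes a point from camera to tool coordinates, whose origin is the TCP and whose axes are the flange's). Camera axes: x right, y up, looking along -z (the intrinsics and any distortion apply to the point x, -y, -z); pixel columns grow to the right and rows downward; lengths in m; the calibration is good to about 2 mm. A picture is of the moment at which its call begins: read the wrist's pose just before it. calibration takes no time and is no camera call.
A pose or a line that the arm cannot do raises robot.PlanningError and nothing moves.
- workorder.close_job(): hands the job in, once; it reports no verdict.
Trained networks look in the newest picture that a camera, given by its name, has taken for a name from the list of things; names that differ only in an ending like _2 or _b are one class to them, and where a whole thing is asked for, a point or a joint stands for the part that bears it (a point fixed in the world has none). Each returns a list of dicts, best first, with "p" (0 to 1); they miss things now and then, are a little off and sometimes report something else, mostly with a low value. They report only what shows in the picture. A call takes as long as a camera call. They do not tell look-alikes from the thing itself.
- recognise(label, camera): "rect" ([centre column, centre row, width, height] in pixels, round what is visible of it).
Readings, each from a call of its own:
- robot.current_time_s(): time.
- robot.current_joint_positions(): joint angles.
- robot.current_dq(): joint speeds.
- robot.current_joint_torque(): joint torques, N m.
- robot.current_tool_pos(): TCP position.
- robot.current_eef_rot(): TCP orientation.
- robot.current_contact_force(): force on the tool from outside, world axes, zero at the start.
- robot.current_torque(): the same for the moment, N m.
- robot.current_finger_gap(): opening from 0.0 (shut) to 1.0 (fully open).
Only numpy, scipy, OpenCV 4.12 (cv2) and the standard library are available. Lean on these libraries where they do the work, as an engineer would, in place of code of your own. Each camera call takes 0.05 s, during which the arm holds its last target.

## Working session

There is one attempt and no reset: what is moved stays moved. The work goes in short steps, each a Python script; the robot and the scene stay as the last script left them, time stands still between calls to the robot, and variables do not carry over. Pictures are saved under pics/ and viewed, and the job is handed in when it is done.

```bash
ls; mkdir -p pics
python3 - <<'E'
from station import robot, fingers, vision, workorder, recognise
import cv2,numpy as np
for n in ["scene","top","wrist"]:
    im=vision.grab_frame(n); cv2.imwrite(f"pics/a_{n}.png",im[:,:,::-1])
    c=vision.calibration(n); print(n,{k:(np.round(v,4).tolist() if not isinstance(v,str) else v) for k,v in c.items()})
    if n!="wrist":
        for l in ["relay","stand","deck","button","lever","bottle","carton","screwdriver","socket_nominal"]:
            try: print(l,[(np.round(d["rect"],1).tolist(),round(d["p"],2)) for d in recognise(l,n)])
            except Exception as e: print(l,e)
print(robot.current_time_s(),robot.current_contact_force())
E
```

```text
pics
scene {'mtx': [[453.9979, 0.0, 257.824], [0.0, 453.9979, 191.6372], [0.0, 0.0, 1.0]], 'extrinsics': [[0.2476, 0.9688, 0.0114, -0.1377], [-0.5806, 0.139, 0.8022, 0.2191], [0.7756, -0.2052, 0.5969, -1.7605], [0.0, 0.0, 0.0, 1.0]]}
relay [([138.0, 216.2, 23.2, 30.2], 0.9), ([124.2, 187.3, 32.3, 49.6], 0.8), ([183.2, 211.8, 24.5, 42.8], 0.72), ([96.5, 232.6, 27.5, 34.7], 0.6)]
stand [([139.8, 232.5, 33.7, 31.2], 0.75), ([331.0, 223.8, 131.3, 44.5], 0.47)]
deck [([330.9, 225.2, 130.9, 40.5], 0.83)]
button []
lever [([313.0, 210.1, 14.8, 11.1], 0.43)]
bottle [([199.2, 245.0, 32.7, 63.7], 0.92)]
carton [([136.3, 285.9, 71.5, 38.1], 0.97), ([331.6, 224.4, 132.9, 43.9], 0.28)]
screwdriver [([390.2, 191.9, 16.7, 34.2], 0.53)]
socket_nominal [([332.7, 223.6, 129.6, 42.8], 0.72)]
top {'mtx': [[457.5198, 0.0, 255.1008], [0.0, 457.5198, 194.2669], [0.0, 0.0, 1.0]], 'extrinsics': [[-0.0266, -0.9996, 0.0039, 0.0324], [0.9873, -0.0256, 0.1566, -0.5575], [-0.1565, 0.008, 0.9876, -1.4221], [0.0, 0.0, 0.0, 1.0]]}
relay [([329.6, 201.4, 24.3, 25.0], 0.95), ([365.4, 205.9, 15.1, 22.9], 0.86), ([385.2, 248.9, 35.6, 19.5], 0.79), ([401.1, 196.6, 26.7, 15.5], 0.67), ([330.4, 238.8, 22.9, 17.3], 0.49)]
stand [([366.1, 208.4, 33.3, 34.9], 0.59)]
deck [([210.5, 160.2, 107.8, 74.7], 0.95)]
button []
lever [([225.6, 156.0, 10.1, 13.0], 0.72), ([245.0, 166.9, 7.4, 11.2], 0.49)]
bottle [([320.1, 156.4, 26.2, 30.9], 0.72)]
carton [([368.7, 143.3, 51.2, 28.7], 0.94), ([241.7, 167.8, 9.4, 5.9], 0.39)]
screwdriver [([122.1, 226.8, 13.4, 29.3], 0.61)]
socket_nominal [([211.5, 162.0, 107.7, 72.6], 0.72)]
wrist {'mtx': [[281.7424, 0.0, 256.3924], [0.0, 281.7424, 192.2161], [0.0, 0.0, 1.0]], 'T_tool_cam': [[0.0, 0.9479, 0.3187, 0.0821], [1.0, 0.0004, -0.0015, 0.0015], [-0.0015, 0.3187, -0.9479, -0.126], [0.0, 0.0, 0.0, 1.0]]}
1.05 [ 0.59353563 -0.21874543 -0.16982631]
```

Run:
```python
import cv2,numpy as np
a=cv2.imread("pics/a_scene.png");b=cv2.imread("pics/a_top.png")
cv2.imwrite("pics/b1.png",cv2.resize(a[150:320,70:420],None,fx=2.28,fy=2.28,interpolation=cv2.INTER_CUBIC))
cv2.imwrite("pics/b2.png",cv2.resize(b[100:290,100:440],None,fx=2.35,fy=2.35,interpolation=cv2.INTER_CUBIC))
```

```text
(no output)
```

View pics/b1.png

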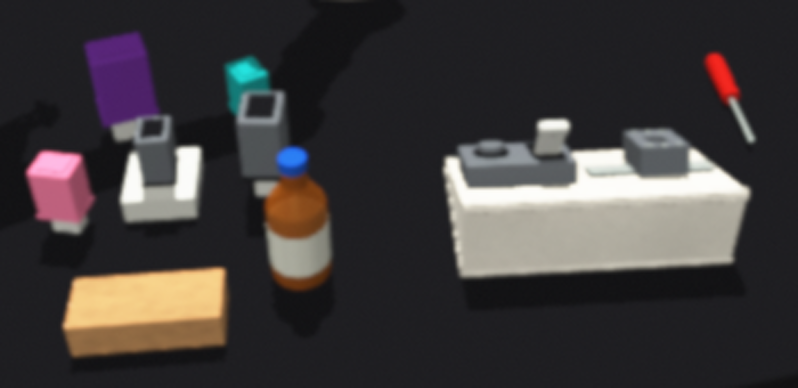

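View pics/b2.png

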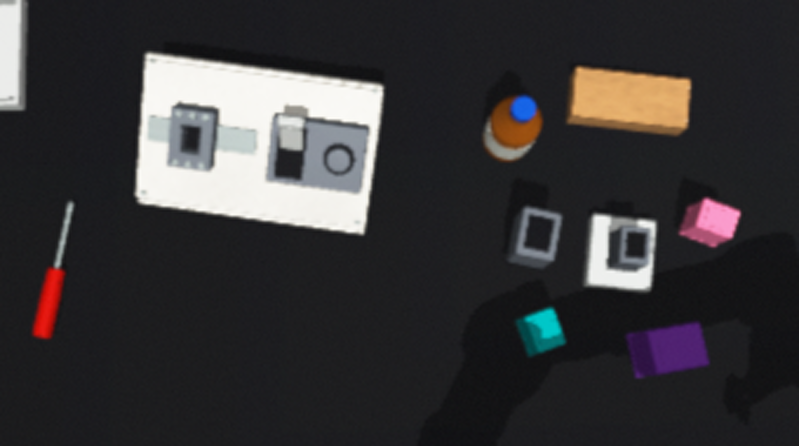

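View pics/a_wrist.png

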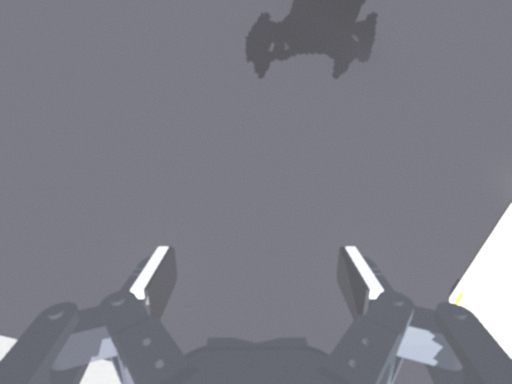

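The top view shows the grey relay in the white stand at about px (366,206). The larger grey look-alike is at (329,201), the deck is centred at (210,160), and the socket is at about (181,158). Next I'll turn these into poses.

```bash
cat > h.py <<'E'
import numpy as np,cv2
from scipy.spatial.transform import Rotation as Ro
from station import robot, fingers, vision, workorder, recognise
def eul(R): return Ro.from_matrix(R).as_euler('xyz',degrees=True)
def rot(e): return Ro.from_euler('xyz',e,degrees=True).as_matrix()
def cam(n,pose=None):
    c=vision.calibration(n)
    if n!="wrist": return c["mtx"],c["extrinsics"]
    p,e=pose; T=np.eye(4);T[:3,:3]=rot(e);T[:3,3]=p
    return c["mtx"],np.linalg.inv(T@c["T_tool_cam"])
def proj(C,P):
    K,E=C; P=np.atleast_2d(P); q=P@E[:3,:3].T+E[:3,3]
    q=q*[1,-1,-1]; u=q@K.T; return u[:,:2]/u[:,2:]
def back(C,uv,z):
    K,E=C; d=np.linalg.inv(K)@[uv[0],uv[1],1]; d=d*[1,-1,-1]; d=E[:3,:3].T@d; o=-E[:3,:3].T@E[:3,3]
    return o+d*(z-o[2])/d[2]
E
python3 - <<'E'
from h import *
im=cv2.imread("pics/a_top.png"); C=cam("top")
hsv=cv2.cvtColor(im,cv2.COLOR_BGR2HSV)
m=((hsv[...,2]>140)&(hsv[...,1]<50)).astype(np.uint8)
n,l,st,ce=cv2.connectedComponentsWithStats(m)
for i in range(1,n):
    if st[i,4]<150: continue
    cs,_=cv2.findContours((l==i).astype(np.uint8),0,2); h=cv2.convexHull(cs[0])
    r=cv2.minAreaRect(h); print(st[i],r); print(cv2.boxPoints(r).round(1).tolist(), cv2.approxPolyDP(h,3,True)[:,0].tolist())
x,y,w,h=[335,175,70,60]
cv2.imwrite("pics/c1.png",cv2.resize(im[y:y+h,x:x+w],None,fx=10,fy=10,interpolation=cv2.INTER_CUBIC))
x,y,w,h=[150,115,120,90]
cv2.imwrite("pics/c2.png",cv2.resize(im[y:y+h,x:x+w],None,fx=6.6,fy=6.6,interpolation=cv2.INTER_CUBIC))
print(back(C,(366,208),0.032),back(C,(210,160),.066))
E
```

```text
[    0     0   512    90 42317] ((255.5, 44.5), (89.0, 511.0), 90.0)
[[-0.0, 0.0], [511.0, 0.0], [511.0, 89.0], [0.0, 89.0]] [[511, 0], [511, 77], [0, 89], [0, 0]]
[  34   98   75   49 3430] ((71.0, 122.0), (48.0, 74.0), 90.0)
[[34.0, 98.0], [108.0, 98.0], [108.0, 146.0], [34.0, 146.0]] [[108, 98], [107, 145], [34, 145], [37, 99]]
[ 158  123  105   77 5745] ((208.2969970703125, 160.55056762695312), (102.29582977294922, 64.14372253417969), 7.815293788909912)
[[153.3000030517578, 185.39999389648438], [162.0, 121.80000305175781], [263.29998779296875, 135.6999969482422], [254.60000610351562, 199.3000030517578]] [[162, 123], [261, 136], [254, 199], [160, 186]]
[350 191  29  32 515] ((364.0983581542969, 206.9180145263672), (27.341794967651367, 30.238937377929688), 5.19442892074585)
[[349.1000061035156, 220.6999969482422], [351.8999938964844, 190.60000610351562], [379.1000061035156, 193.10000610351562], [376.29998779296875, 223.1999969482422]] [[353, 191], [378, 194], [375, 222], [350, 220]]
[233 346  16  38 285] ((239.4033966064453, 364.1146240234375), (9.620262145996094, 39.25200653076172), 13.5704345703125)
[[230.10000610351562, 382.1000061035156], [239.3000030517578, 343.8999938964844], [248.6999969482422, 346.20001220703125], [239.5, 384.29998779296875]] [[248, 346], [240, 382], [234, 383], [236, 360]]
[288 353  12  31 254] ((293.72467041015625, 368.13427734375), (30.463272094726562, 10.311450958251953), 83.9909896850586)
[[287.0, 353.5], [297.29998779296875, 352.3999938964844], [300.3999938964844, 382.70001220703125], [290.20001220703125, 383.79998779296875]] [[292, 353], [299, 369], [298, 383], [290, 382], [288, 360]]
[476 364  36  20 382] ((493.5, 373.5), (19.0, 35.0), 90.0)
[[476.0, 364.0], [511.0, 364.0], [511.0, 383.0], [476.0, 383.0]] [[511, 364], [511, 383], [476, 383]]
[ 0.50603464 -0.33791704  0.032     ] [0.66908048 0.15891648 0.066     ]
```

View pics/c1.png

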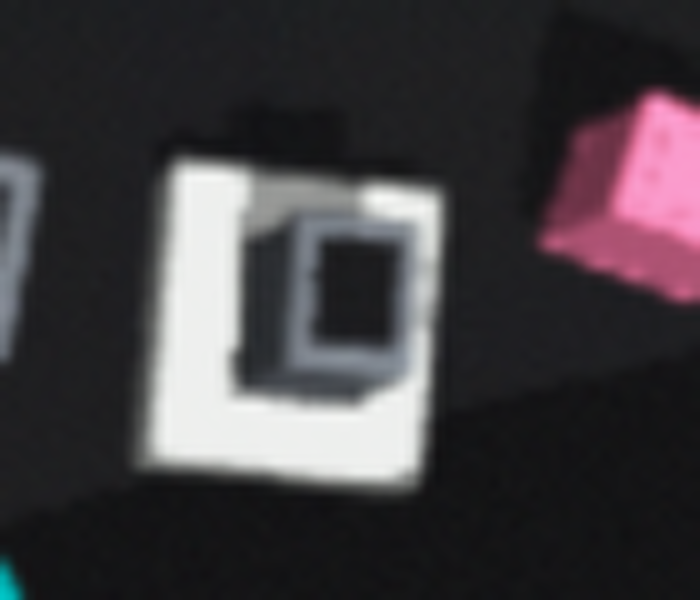

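View pics/c2.png

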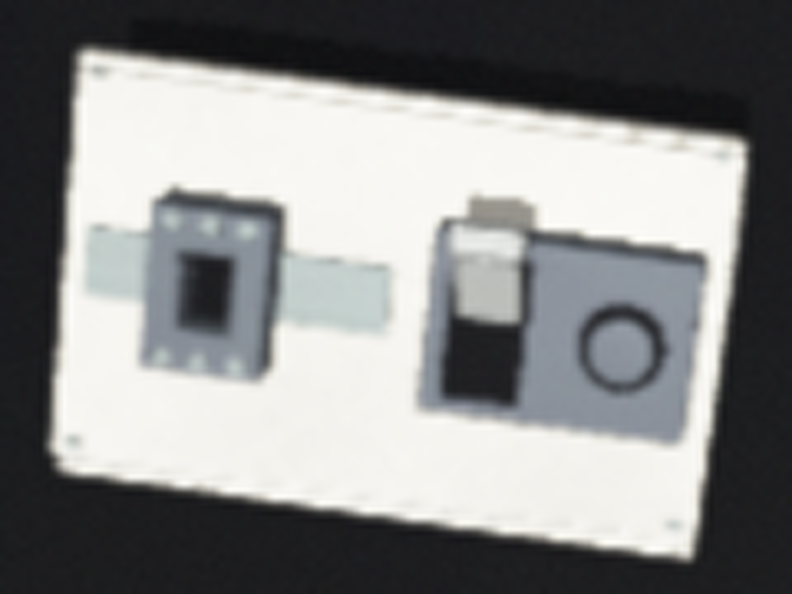

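The relay sits upright in its stand with its long axis near world x. The deck faces the robot, lever up, socket at the left. I'll fit both poses from corners in both cameras.

```bash
cat > fit.py <<'E'
from h import *
from scipy.optimize import least_squares
Rd=lambda y: Ro.from_euler('z',y,degrees=True).as_matrix()@Ro.from_euler('y',-25,degrees=True).as_matrix()
def deckT(x,y,yaw): return Rd(yaw),np.array([x,y,.066])
E
python3 - <<'E'
from fit import *
C=cam("top"); K,E=C; print("campos",-E[:3,:3].T@E[:3,3])
def full(p,ox,oy,s): return np.array([[ox+(u+.5)/s-.5,oy+(v+.5)/s-.5] for u,v in p])
# relay top z=.104
for uv in full([(297,212),(418,222),(402,375),(285,365)],335,175,10): print(back(C,uv,.104).round(4))
print('stand')
for uv in full([(170,158),(443,187),(418,485),(150,466)],335,175,10): print(back(C,uv,.032).round(4))
# deck: TL TR + module corners + button
obs=full([(80,48),(750,137),(51,455),(690,545),(622,348),(710,255),(680,442),(150,200),(285,207),(265,380)],150,115,6.6)
mod=np.array([[.1,.16,0],[.1,-.16,0],[-.1,.16,0],[-.1,-.16,0],[0,-.115,.042],[.045,-.15,.03],[-.045,-.15,.03]])
def f(p):
    R,t=deckT(*p); return (proj(C,mod@R.T+t)-obs[:7]).ravel()
r=least_squares(f,[.67,.16,0],x_scale=[.01,.01,1],loss='soft_l1'); print(r.x,r.fun.reshape(-1,2).round(1).tolist())
R,t=deckT(*r.x)
sk=np.array([[.04,.104,.04],[.04,.046,.04],[-.04,.046,.04],[-.04,.104,.04],[0,.075,.04],[0,-.05,.02]])
print(proj(C,sk@R.T+t).round(1).tolist(),obs[7:].round(1).tolist())
E
```

```text
campos [0.32874921 0.02950386 1.49174153]
[ 0.5353 -0.3169  0.104 ]
[ 0.5312 -0.3539  0.104 ]
[ 0.4841 -0.3457  0.104 ]
[ 0.4881 -0.3102  0.104 ]
stand
[ 0.5648 -0.2948  0.032 ]
[ 0.553  -0.3826  0.032 ]
[ 0.4567 -0.3679  0.032 ]
[ 0.465  -0.2825  0.032 ]
[ 0.67012056  0.16225786 -9.34987633] [[-0.1, 0.0], [-0.5, 0.1], [0.1, -0.5], [0.6, -0.9], [-0.2, 0.1], [-0.3, 0.8], [0.6, 0.3]]
[[174.9, 145.2], [193.5, 147.7], [191.3, 172.7], [173.0, 170.2], [183.2, 159.0], [223.7, 163.1]] [[172.3, 144.9], [192.8, 145.9], [189.7, 172.2]]
```

```bash
cat >> fit.py <<'E'
def tool_down(yaw,flip=0):  # tool z = -z, tool x along yaw dir (+180 if flip)
    return Ro.from_euler('z',yaw+180*flip,degrees=True).as_matrix()@np.diag([1,-1,-1.])
def tool_deck(yaw,flip=0):
    return Rd(yaw)@Ro.from_euler('z',180*flip,degrees=True).as_matrix()@np.diag([1,-1,-1.])
E
python3 - <<'E'
from fit import *
print(robot.current_eef_rot(),robot.current_tool_pos(),robot.tip_reach)
rel=np.array([.5098,-.332,.006]); R,t=deckT(.6701,.1623,-9.3)
seat=R@[0,.0815,.014]+t
for fl in (0,1):
    e=eul(tool_down(-8.3,fl)); 
    for h in (.072,.2,.3): print(fl,h,np.round(robot.inverse_kinematics(rel+[0,0,h],e) if robot.inverse_kinematics(rel+[0,0,h],e) is not None else [np.nan],1))
    e=eul(tool_deck(-9.3,fl))
    for h in (.068,.12,.2):
        q=robot.inverse_kinematics(seat+R@[0,0,h],e); print('deck',fl,h,None if q is None else np.round(q,1))
    q=robot.inverse_kinematics(R@[0,-.115,.06]+t,e); print('btn',q)
print(seat)
E
```

```text
[1.79998016e+02 6.62789057e-04 1.80409502e+01] [ 0.17031613 -0.52298472  0.24831338] 0.017
0 0.072 [ 35.6  32.7  -6.   89.5   3.8  58.  -69.8]
0 0.2 [ 36.1  26.3  -6.9  80.5   3.2  73.3 -69.3]
0 0.3 [ 36.2  24.1  -7.4  69.9   3.   86.2 -69. ]
deck 0 0.068 [ -10.7   29.7  -27.2   93.3   41.6   47.7 -157.4]
deck 0 0.12 [  -6.4   26.3  -34.5   92.8   41.2   53.3 -157.1]
deck 0 0.2 [ -59.1   17.6   32.5   92.8    7.5   52.7 -132.3]
btn [  13.39667787   22.75376979  -30.64121275  107.79335479   38.47012137
   34.32514854 -141.04693604]
1 0.072 [ 52.   36.2 -30.9  88.8  20.4  60.6  97.7]
1 0.2 [ 52.5  29.5 -32.3  79.8  15.8  75.2 101.3]
1 0.3 [ 51.5  27.  -32.3  69.2  14.   87.6 103.2]
deck 1 0.068 [  3.9  36.5 -50.5  92.8  57.2  56.7  13.4]
deck 1 0.12 [  4.1  31.3 -51.3  92.4  51.5  59.2  16.6]
deck 1 0.2 [ -5.8  19.9 -36.9  90.7  35.5  60.2  26.8]
btn [ 32.34576011  31.62315436 -57.92109554 107.18399346  57.82620192
  44.69925603  25.20762762]
[0.67743183 0.2436849  0.07868831]
```

```bash
cat >> fit.py <<'E'
def snap(name):
    p=robot.current_tool_pos();e=robot.current_eef_rot(); im=vision.grab_frame("wrist")
    cv2.imwrite(f"pics/{name}.png",im[:,:,::-1]); np.savez(f"pics/{name}.npz",p=p,e=e)
    return im,cam("wrist",(p,e))
def loadcam(name):
    d=np.load(f"pics/{name}.npz"); return cam("wrist",(d["p"],d["e"]))
E
python3 - <<'E'
from fit import *
robot.move_to([.5098,-.332,.235],eul(tool_down(-8.3,1)))
snap("w1"); print(robot.current_time_s(),robot.current_tool_pos(),robot.current_eef_rot())
E
```

```text
2.6917 [ 0.5088807  -0.33343404  0.23488729] [-1.79939151e+02 -3.91974883e-02  1.71535669e+02]
```

View pics/w1.png

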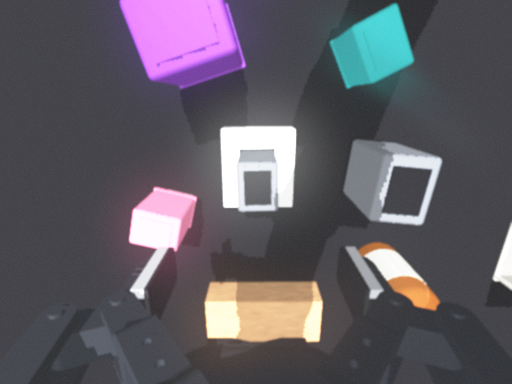

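The wrist view shows the relay at about px (258,185), square with the jaws, with clearance on both sides. I'll zoom in to refine.

Run:
```python
from fit import *
im=cv2.imread("pics/w1.png")
cv2.imwrite("pics/w1z.png",cv2.resize(im[115:225,205:310],None,fx=5.4,fy=5.4,interpolation=cv2.INTER_CUBIC))
C=loadcam("w1")
R=Ro.from_euler('z',-8.3,degrees=True).as_matrix()
def o(l,z): return (proj(C,(np.array([[*a,z] for a in l])@R.T)+[.5098,-.332,0])-[205,115])*5.4
print(o([(.025,.02),(.025,-.02),(-.025,-.02),(-.025,.02)],.104).round().tolist(), o([(.0475,.0425),(.0475,-.0425),(-.0475,-.0425),(-.0475,.0425)],.032).round().tolist())
```

```text
[[405.0, 523.0], [185.0, 524.0], [179.0, 254.0], [412.0, 254.0]] [[476.0, 494.0], [109.0, 495.0], [92.0, 77.0], [493.0, 76.0]]
```

View pics/w1z.png

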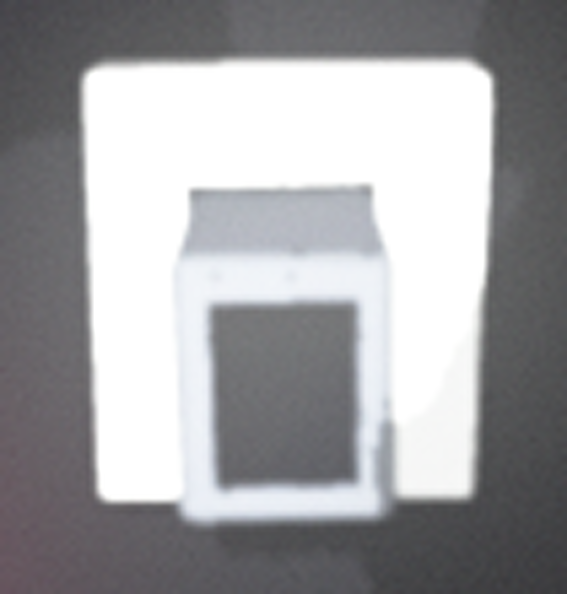

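Run:
```python
from fit import *
e=eul(tool_down(-8.3,1))
u=Ro.from_euler('z',-8.3,degrees=True).as_matrix()
p=np.array([.5098,-.332,0])+u@[-.0003,-.0015,0]
fingers.gripper_to(.72)
robot.line_to([p[0],p[1],.15],e,velocity=.2)
print(robot.line_to([p[0],p[1],.074],e,velocity=.12,f_stop=12),robot.current_tool_pos(),robot.current_contact_force())
f0=robot.current_contact_force()
fingers.gripper_to(0,force=60)
print(robot.current_finger_gap(),robot.current_contact_force(),robot.current_tool_pos())
snap("w2"); print(robot.current_time_s())
```

```text
False [ 0.51018819 -0.3337467   0.07507888] [ 1.21508074 -0.23649884  0.13945907]
0.4649418042833344 [ 0.20316865 -0.6747754   5.13022091] [ 0.51047569 -0.33386998  0.0754797 ]
4.7833
```

View pics/w2.png

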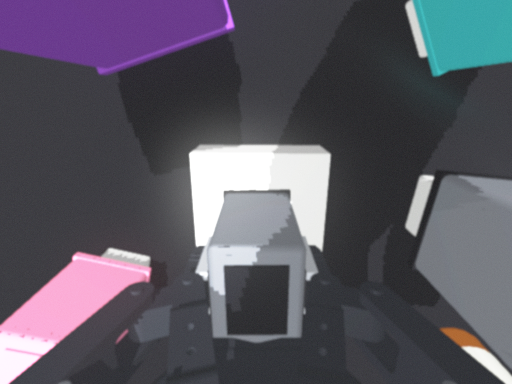

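Run:
```python
from fit import *
p=robot.current_tool_pos()
robot.line_to([p[0],p[1],.32],velocity=.25)
print(robot.current_finger_gap(),robot.current_contact_force(),robot.current_time_s())
R,t=deckT(.6701,.1623,-9.3); e=eul(tool_deck(-9.3,1))
w=R@[.02,.0,.24]+t
print(w)
robot.move_to(w,e)
snap("w3"); print(robot.current_time_s(),robot.current_tool_pos(),robot.current_eef_rot(),robot.current_joint_positions())
```

```text
0.4587750371379058 [-0.00741258 -0.19504947 -2.45839538] 5.9167
[0.58789272 0.17576196 0.29196623]
7.8333 [0.588708   0.17376157 0.29173673] [-179.95546412   24.983512    170.5253262 ] [ 22.34524908  19.2934997  -61.91534079  93.48740459  39.09065642
  63.29695346  31.15158265]
```

View pics/w3.png

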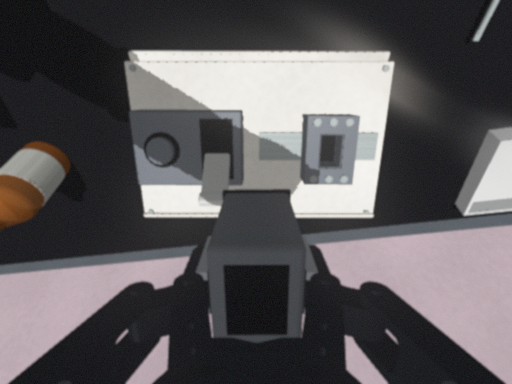

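The wrist view shows the whole deck: button at about (162,150), socket hole at (331,151). The relay is firm in the jaws. I'll refine the deck pose and the socket offset from this.

Run:
```python
from fit import *
im=cv2.imread("pics/w3.png")
cv2.imwrite("pics/w3a.png",cv2.resize(im[40:230,115:260],None,fx=3.1,fy=3.1,interpolation=cv2.INTER_CUBIC))
cv2.imwrite("pics/w3b.png",cv2.resize(im[40:230,255:405],None,fx=3.1,fy=3.1,interpolation=cv2.INTER_CUBIC))
cv2.imwrite("pics/w3r.png",cv2.resize(im[180:350,190:320],None,fx=3.4,fy=3.4,interpolation=cv2.INTER_CUBIC))
C=loadcam("w3")
mod=np.array([[.1,.16,0],[.1,-.16,0],[-.1,.16,0],[-.1,-.16,0],[0,-.115,.042],[.045,-.15,.03],[-.045,-.15,.03],[-.045,-.02,.03],[.04,.104,.04],[.04,.046,.04],[-.04,.046,.04],[-.04,.104,.04]])
R,t=deckT(.6701,.1623,-9.3); print(proj(C,mod@R.T+t).round(1).tolist())
```

```text
[[373.2, 217.6], [145.9, 217.6], [395.2, 61.7], [124.6, 62.4], [160.2, 152.6], [139.3, 186.7], [128.8, 111.8], [242.2, 111.6], [346.0, 185.1], [297.8, 185.1], [301.0, 116.5], [353.1, 116.4]]
```

View pics/w3a.png

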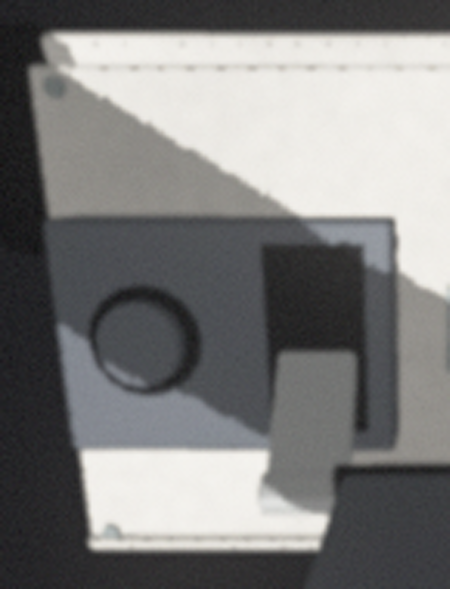

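View pics/w3b.png

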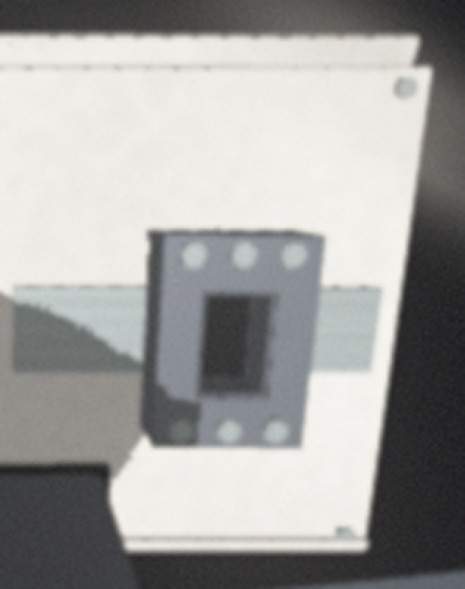

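View pics/w3r.png

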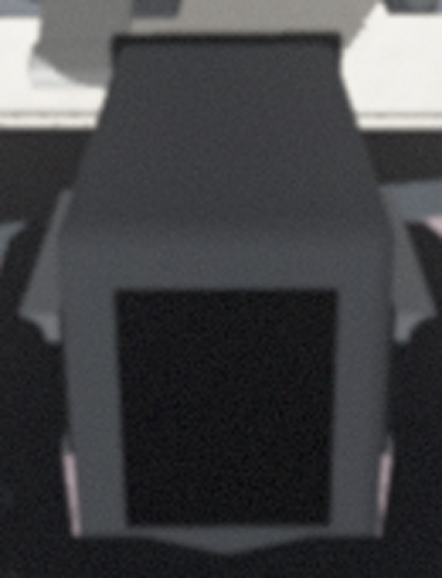

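Run:
```python
from fit import *
from scipy.optimize import least_squares
C=loadcam("w3")
a=lambda u,v:(115+(u+.5)/3.1-.5,40+(v+.5)/3.1-.5); b=lambda u,v:(255+(u+.5)/3.1-.5,40+(v+.5)/3.1-.5)
obs=np.array([a(30,66),a(88,545),a(46,220),a(75,447),a(395,220),a(142,338),b(432,67),b(370,545), b(325,236),b(301,446),b(161,236),b(154,446)])
mod=np.array([[-.1,-.16,0],[.1,-.16,0],[-.045,-.15,.03],[.045,-.15,.03],[-.045,-.02,.03],[0,-.115,.042],[-.1,.16,0],[.1,.16,0],[-.04,.104,.04],[.04,.104,.04],[-.04,.046,.04],[.04,.046,.04]])
def f(p):
    R,t=deckT(*p[:3]); m=mod.copy(); m[8:,1]+=p[3]; return (proj(C,m@R.T+t)-obs).ravel()
r=least_squares(f,[.67,.16,-9,0.005],x_scale=[.01,.01,1,.01],loss='soft_l1'); print(r.x,f(r.x).reshape(-1,2).round(1).tolist())
R,t=deckT(*r.x[:3])
# hole rim
hole=np.array([[sx*.0185,r.x[3]+.075+sy*.012,.04] for sx,sy in((-1,1),(1,1),(1,-1),(-1,-1))])
print("hole pred",((proj(C,hole@R.T+t)-[255,40])*3.1).round().tolist(),"obs (275,293),(266,395),(198,393),(204,293)")
# relay in hand
K=vision.calibration("wrist"); E=np.linalg.inv(K["T_tool_cam"]); C2=(K["mtx"],E)
c=lambda u,v:(190+(u+.5)/3.4-.5,180+(v+.5)/3.4-.5)
o2=np.array([c(115,37),c(340,37),c(75,535),c(382,535),c(62,240),c(390,240)])
# tool x=-relay x ; image right= tool +y?
m2=np.array([[.025,-.02,.026],[.025,.02,.026],[-.025,-.02,.098],[-.025,.02,.098],[.025,-.02,.098],[.025,.02,.098]])
def g(p):
    q=Ro.from_euler('xyz',[p[3],p[4],p[5]],degrees=True).as_matrix()
    m=m2*[1,1,-1]; return np.concatenate([(proj(C2,m@q.T+[p[0],p[1],p[2]])-o2).ravel(),[p[3]*.3]])
s=least_squares(g,[0,0,.0695,0,0,0],x_scale=[.01,.01,.01,1,1,1],loss='soft_l1');print(s.x.round(4),g(s.x)[:-1].reshape(-1,2).round(1).tolist())
```

```text
[ 6.68449387e-01  1.62637389e-01 -9.50482744e+00  6.59108971e-03] [[-0.1, -0.6], [2.2, 1.1], [-1.1, -0.7], [-0.1, 1.6], [0.3, -0.5], [-0.6, 2.5], [1.8, -0.6], [-0.8, 1.6], [0.1, -0.4], [-0.0, 0.8], [0.7, -0.5], [-0.9, 0.7]]
hole pred [[271.0, 294.0], [261.0, 393.0], [198.0, 393.0], [205.0, 294.0]] obs (275,293),(266,395),(198,393),(204,293)
[-7.0000e-04 -1.2000e-03  7.8500e-02 -5.7400e-02  2.5781e+00 -1.4730e-01] [[2.7, -0.7], [-2.9, -0.7], [3.5, 1.3], [-4.5, 1.3], [0.9, -0.3], [-0.8, -0.3]]
```

Run:
```python
from fit import *
from scipy.optimize import least_squares
K=vision.calibration("wrist"); E=np.linalg.inv(K["T_tool_cam"]); C2=(K["mtx"],E)
c=lambda u,v:(190+(u+.5)/3.4-.5,180+(v+.5)/3.4-.5)
o2=np.array([c(115,37),c(340,37),c(75,535),c(382,535),c(62,235),c(390,235)])
m2=np.array([[.025,-.02,.026],[.025,.02,.026],[-.025,-.02,.098],[-.025,.02,.098],[.025,-.02,.098],[.025,.02,.098]])
for z in (.0665,.0695,.0725):
  for pf in (0,1):
    def g(p):
        q=Ro.from_euler('xyz',[0,pf*p[2],p[3]],degrees=True).as_matrix()
        m=m2*[1,1,-1]; return (proj(C2,m@q.T+[p[0],p[1],z])-o2).ravel()
    s=least_squares(g,[0,0,0,0],x_scale=[.01,.01,1,1],loss='soft_l1');print(z,s.x.round(4),s.cost,g(s.x).reshape(-1,2).round(1).tolist())
```

```text
0.0665 [ 0.0018 -0.0011  0.     -0.1839] 35.13509663383693 [[0.9, -0.9], [-0.7, -1.0], [-1.1, 13.6], [0.9, 13.5], [-4.4, -0.2], [5.2, -0.3]]
0.0665 [ 0.0016 -0.0011 -0.1253 -0.1814] 35.1093862305638 [[0.9, -0.7], [-0.7, -0.8], [-1.1, 13.7], [0.9, 13.6], [-4.4, -0.2], [5.1, -0.4]]
0.0695 [ 0.0003 -0.0011  0.     -0.1913] 25.602433793362035 [[1.5, -0.1], [-1.3, -0.3], [0.2, 10.4], [-0.3, 10.3], [-2.7, -0.7], [3.6, -0.8]]
0.0695 [ 0.0009 -0.0011  0.3595 -0.186 ] 25.339660459380784 [[1.5, -0.6], [-1.2, -0.7], [0.3, 10.2], [-0.3, 10.2], [-2.8, -0.3], [3.7, -0.5]]
0.0725 [-0.0009 -0.0012  0.     -0.2518] 20.032950975877576 [[1.9, 0.3], [-2.0, 0.1], [1.2, 7.0], [-1.5, 6.9], [-1.5, -1.7], [1.9, -2.0]]
0.0725 [ 2.000e-04 -1.200e-03  8.809e-01 -1.936e-01] 18.645299291557507 [[1.9, -0.6], [-1.9, -0.7], [1.3, 7.0], [-1.7, 6.9], [-1.6, -0.4], [2.1, -0.5]]
```

```bash
cat >> fit.py <<'E'
D=(.6686,.1626,-9.5); DR,DT=deckT(*D)
def dk(x,y,z): return DR@np.array([x,y,z])+DT
def todk(p): return DR.T@(np.array(p)-DT)
ED=eul(tool_deck(D[2],1))
def st(): return (todk(robot.current_tool_pos())*1000).round(1), (DR.T@robot.current_contact_force()).round(1), round(robot.current_time_s(),2)
E
python3 - <<'E'
from fit import *
robot.line_to(dk(.0,.0823,.20),ED,velocity=.2); print(st())
robot.line_to(dk(.0005,.0823,.1235),ED,velocity=.12,f_stop=8); print(st(),robot.current_eef_rot(),ED)
robot.pause(.15); print(st()); snap("w4")
E
python3 -c "
import cv2;im=cv2.imread('pics/w4.png');cv2.imwrite('pics/w4z.png',cv2.resize(im[60:350,130:390],None,fx=2.5,fy=2.05,interpolation=cv2.INTER_CUBIC))"
```

```text
(array([  0.8,  81.2, 199.7]), array([-0.3,  0.6, -1.4]), 8.45)
(array([  0.7,  83.1, 124. ]), array([-0.4,  0.5, -1.8]), 9.24) [179.92934578  25.02545902 170.51227068] [180.   25.  170.5]
(array([  1. ,  83.3, 124.7]), array([-0.5, -0.8, -2.2]), 9.39)
```

View pics/w4z.png

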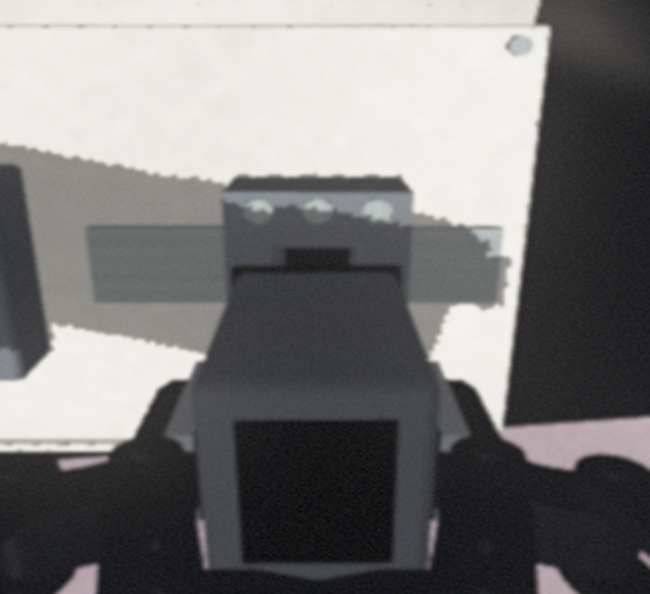

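Hole centre (≈318), socket edges (222–412) and relay edges (232–402) all line up in y, so I'll descend gently, feeling for the hole.

Run:
```python
from fit import *
print(robot.line_to(dk(.0003,.0823,.0835),ED,velocity=.03,f_stop=7)); print(st(),robot.current_torque(),robot.current_eef_rot())
```

```text
False
(array([ 0.1, 82.6, 84. ]), array([-2.2,  0.5,  2. ]), 10.93) [0.22692324 0.88422834 0.00976381] [179.98315176  25.00405382 170.51531978]
```

```bash
python3 - <<'E'
from fit import *
print(robot.line_to(dk(.0003,.0823,.0770),ED,velocity=.02,f_stop=14)); print(st(),robot.current_finger_gap()); 
robot.pause(.1); print(st()); snap("w5")
E
python3 -c "
import cv2;im=cv2.imread('pics/w5.png');cv2.imwrite('pics/w5z.png',cv2.resize(im[60:350,130:390],None,fx=2.5,fy=2.05,interpolation=cv2.INTER_CUBIC))"
```

```text
True
(array([-0.1, 82.8, 84. ]), array([ 0.3, -0.7,  3.1]), 11.14) 0.4619475077562072
(array([-0.1, 82.8, 83.9]), array([ 1.1, -0.4,  4.7]), 11.24)
```

View pics/w5z.png

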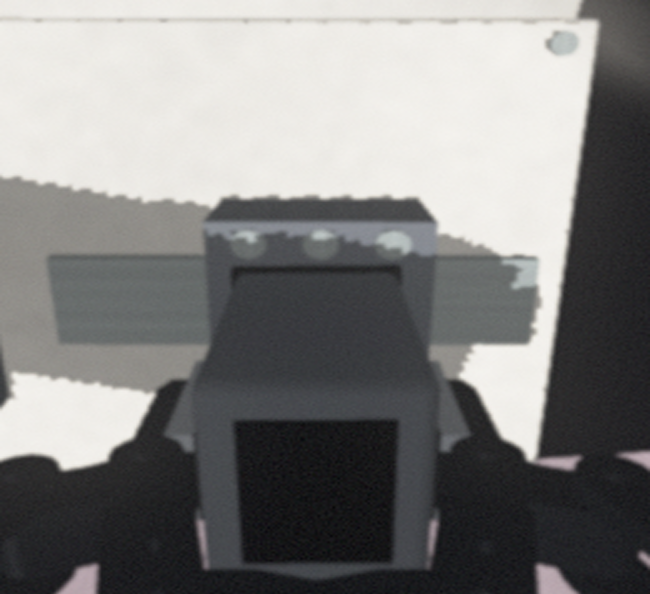

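Run:
```python
from fit import *
for i,(f) in enumerate((25,)):
    r=robot.line_to(dk(.0003,.0823,.0700),ED,velocity=.03,f_stop=f); print(r,st(),robot.current_finger_gap(),robot.current_torque()); 
    robot.pause(.15); print(st(),robot.current_torque())
```

```text
True (array([-0.3, 83. , 83.9]), array([-0.5, -1.5,  4.9]), 11.54) 0.46055930251338917 [-0.00702728  0.44638154 -0.09098819]
(array([-0.3, 83. , 83.9]), array([-0.7, -0.5,  6.1]), 11.69) [-0.09559052  0.3361574  -0.1342605 ]
```

Run:
```python
from fit import *
fingers.gripper_to(.66); print(st())
robot.line_to(dk(.0,.0825,.175),ED,velocity=.2)
fingers.gripper_to(0); print(st())
snap("w6")
r=robot.line_to(dk(.0,.0825,.122),ED,velocity=.06,f_stop=15); print(r,st())
```

```text
(array([-1.5, 82.6, 82.8]), array([1. , 0.8, 0.5]), 12.0)
(array([ -0. ,  82.5, 174.9]), array([-0.2, -0.3,  0.4]), 13.18)
True (array([ -0.7,  82.5, 129.6]), array([0.2, 0.7, 7.6]), 13.95)
```

View pics/w6.png

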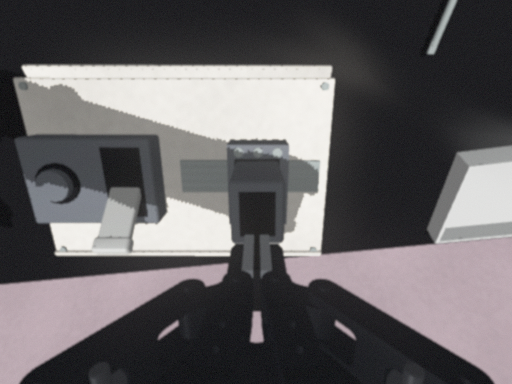

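Run:
```python
from fit import *
robot.line_to(dk(.0,.0825,.16),ED,velocity=.2)
robot.line_to(dk(.0,-.115,.13),ED,velocity=.2); print(st())
robot.line_to(dk(.0,-.115,.066),ED,velocity=.12,f_stop=8);print(st())
r=robot.line_to(dk(.0,-.115,.045),ED,velocity=.03,f_stop=18); print(r,st())
snap("w7")
robot.line_to(dk(.0,-.115,.125),ED,velocity=.15);print(st())
snap("w8")
```

```text
(array([  -0. , -113.5,  130.2]), array([0. , 0.3, 0.5]), 15.41)
(array([   0.2, -113.8,   66.5]), array([0.5, 0.2, 0.2]), 16.09)
True (array([   0.9, -114.7,   52.7]), array([-0.5, -1.4, 10.2]), 16.62)
(array([  -0.4, -115.9,  124.2]), array([ 0.3,  0.6, -0. ]), 17.3)
```

View pics/w7.png

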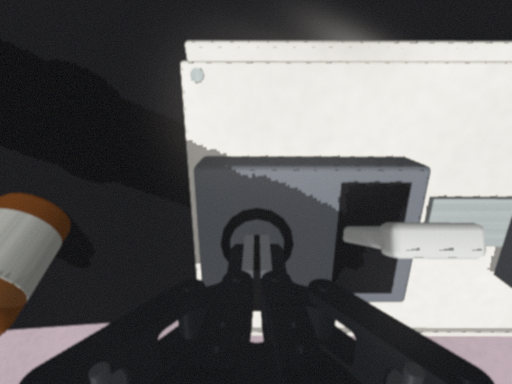

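View pics/w8.png

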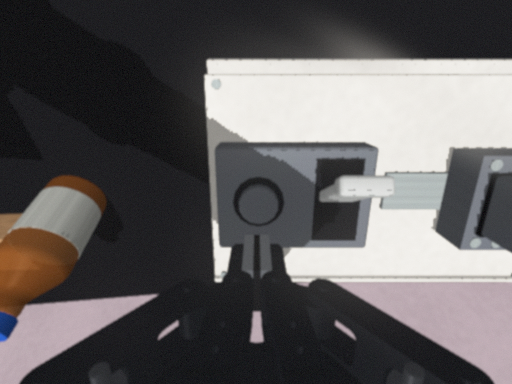

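```bash
python3 - <<'E'
from fit import *
C=loadcam("w8")
for a in (19,0,-25):
    s,c=np.sin(np.radians(a)),np.cos(np.radians(a))
    print(a,proj(C,np.array([dk(.076*s,-.05+dy,.02+.076*c) for dy in(-.017,.017)]+[dk(0,-.05,.03)])).round().tolist())
E
python3 -c "
import cv2;im=cv2.imread('pics/w8.png');cv2.imwrite('pics/w8z.png',cv2.resize(im[120:270,200:420],None,fx=3.5,fy=3.5,interpolation=cv2.INTER_CUBIC))"
```

```text
19 [[334.0, 270.0], [386.0, 270.0], [338.0, 201.0]]
0 [[339.0, 239.0], [395.0, 239.0], [338.0, 201.0]]
-25 [[341.0, 185.0], [398.0, 185.0], [338.0, 201.0]]
```

View pics/w8z.png

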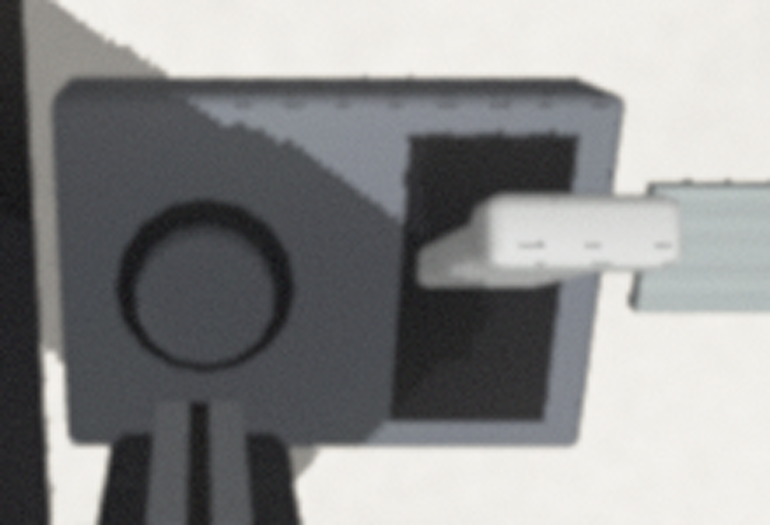

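The lever is dropped: its tip at (365,187) matches the −25° prediction. The button bottomed at 52.7 mm. Next I'll push the lever back up.

Run:
```python
from fit import *
robot.line_to(dk(-.072,-.05,.125),ED,velocity=.2); print(st())
print(robot.line_to(dk(-.072,-.05,.079),ED,velocity=.15,f_stop=8),st())
r=robot.line_to(dk(-.007,-.05,.079),ED,velocity=.06,f_stop=12); print(r,st())
snap("w9")
robot.line_to(dk(-.075,-.05,.079),ED,velocity=.15)
robot.line_to(dk(-.075,-.05,.15),ED,velocity=.2);robot.pause(.2);print(st())
snap("w10")
```

```text
(array([-71.6, -50.8, 124.4]), array([0.1, 0.3, 0.2]), 17.98)
False (array([-71.4, -50.9,  78.6]), array([ 0.1, -0.6,  1. ]), 18.44)
False (array([ -7.6, -49.9,  79. ]), array([0.2, 0.1, 0.4]), 19.68)
(array([-75.7, -50.9, 148.8]), array([0.1, 0.2, 1. ]), 21.03)
```

View pics/w9.png

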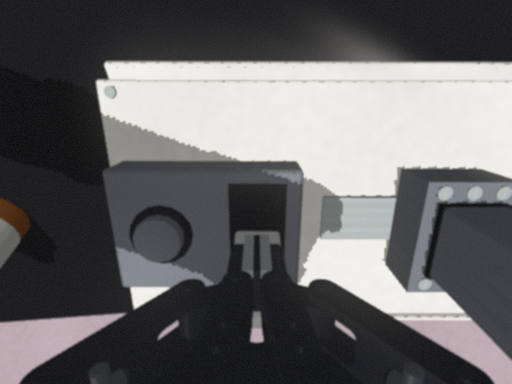

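View pics/w10.png

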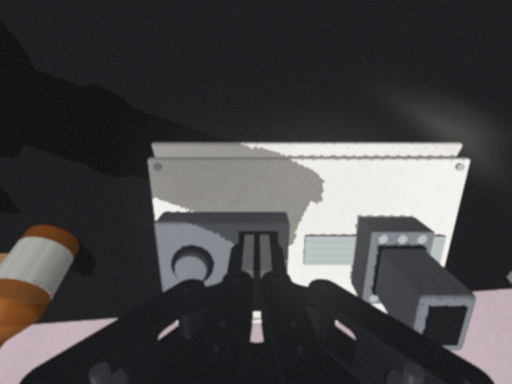

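The fingers hide the lever here. I'll retreat and check with all the cameras.

Run:
```python
from fit import *
robot.line_to(dk(-.08,.02,.25),ED,velocity=.25)
robot.pause(.2);print(st());snap("w11")
for n in("scene","top"): cv2.imwrite(f"pics/e_{n}.png",vision.grab_frame(n)[:,:,::-1])
a=cv2.imread("pics/e_scene.png");b=cv2.imread("pics/e_top.png")
c=cv2.resize(a[170:270,230:420],(700,368),interpolation=cv2.INTER_CUBIC)
cv2.imwrite("pics/e1.png",c)
cv2.imwrite("pics/e2.png",b)
C=loadcam("w11");S=cam("scene")
for g in (19,0,-25):
    s,c=np.sin(np.radians(g)),np.cos(np.radians(g)); P=dk(.076*s,-.05,.02+.076*c)
    print(g,proj(C,P).round(),(proj(S,P)-[230,170])*3.68)
rt=np.array([dk(x,.0823+y,z) for z in(.04,.112) for x in(-.025,.025) for y in(-.02,.02)])
print(((proj(S,rt)-[230,170])*3.68).round().tolist())
```

```text
(array([-80.5,  17.7, 248.2]), array([-0.2,  0.1,  0.3]), 21.93)
19 [[200. 267.]] [[293.47487477  94.61299365]]
0 [[198. 250.]] [[286.88780245  81.8977377 ]]
-25 [[197. 221.]] [[278.7708494   82.53740275]]
[[428.0, 142.0], [480.0, 140.0], [447.0, 158.0], [501.0, 156.0], [430.0, 48.0], [482.0, 46.0], [449.0, 61.0], [504.0, 58.0]]
```

View pics/w11.png

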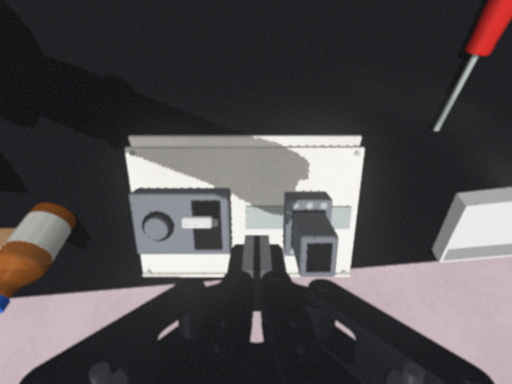

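View pics/e1.png

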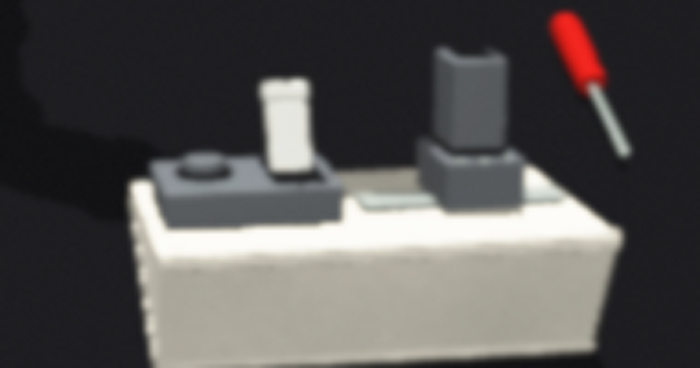

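View pics/e2.png

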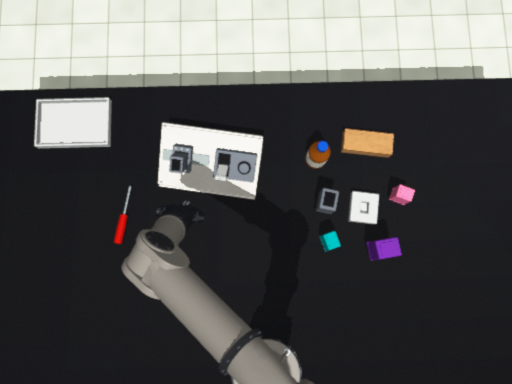

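Run:
```python
from fit import *
C=loadcam("w9")
for g in (19,10,0,-25):
    s,c=np.sin(np.radians(g)),np.cos(np.radians(g)); print(g,proj(C,np.array([dk(.076*s,-.05+d,.02+.076*c) for d in(-.016,.016)])).round().tolist())
im=cv2.imread('pics/w9.png');cv2.imwrite('pics/w9z.png',cv2.resize(im[150:350,160:350],None,fx=3,fy=3,interpolation=cv2.INTER_CUBIC))
im=cv2.imread('pics/w11.png');cv2.imwrite('pics/w11z.png',cv2.resize(im[120:290,110:370],None,fx=3,fy=3,interpolation=cv2.INTER_CUBIC))
```

```text
19 [[227.0, 333.0], [290.0, 333.0]]
10 [[226.0, 319.0], [292.0, 319.0]]
0 [[224.0, 298.0], [293.0, 298.0]]
-25 [[224.0, 229.0], [294.0, 229.0]]
```

View pics/w9z.png

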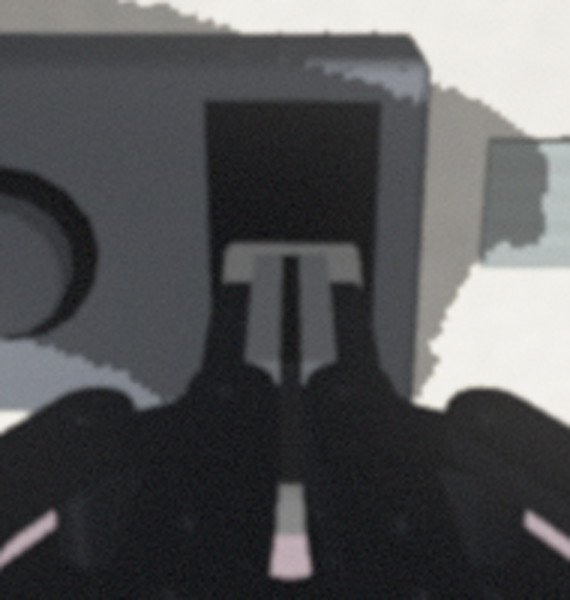

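View pics/w11z.png

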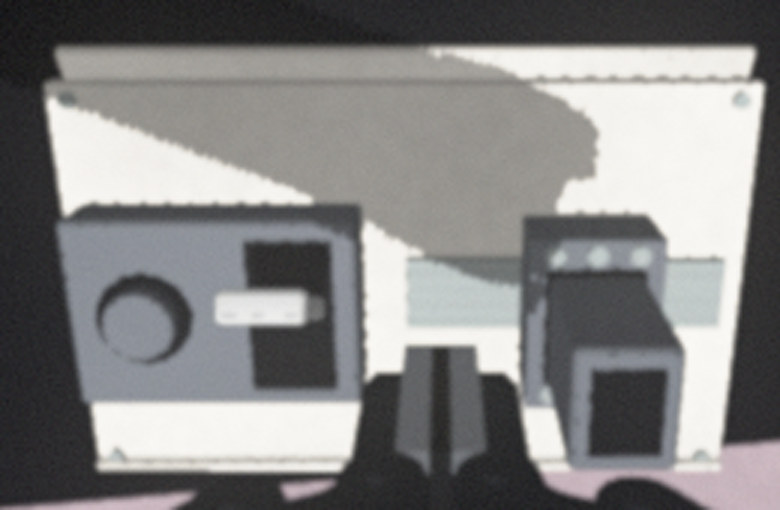

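The lever fell back: its tip at (197,222) matches −25°. The push stopped just short of the tipping point, so I'll push again, a bit further and with a force stop.

Run:
```python
from fit import *
robot.line_to(dk(-.075,-.05,.14),ED,velocity=.25)
print(robot.line_to(dk(-.072,-.05,.079),ED,velocity=.15,f_stop=8),st())
print(robot.line_to(dk(-.012,-.05,.079),ED,velocity=.08,f_stop=10),st())
r=robot.line_to(dk(.008,-.05,.079),ED,velocity=.03,f_stop=7); print(r,st())
robot.pause(.2); snap("w12")
robot.line_to(dk(-.075,-.05,.079),ED,velocity=.1)
robot.line_to(dk(-.075,-.05,.15),ED,velocity=.2)
robot.line_to(dk(-.08,.02,.25),ED,velocity=.25)
robot.pause(.2);print(st());snap("w13")
cv2.imwrite("pics/f_scene.png",vision.grab_frame("scene")[:,:,::-1])
im=cv2.imread('pics/w13.png');cv2.imwrite('pics/w13z.png',cv2.resize(im[120:290,110:370],None,fx=3,fy=3,interpolation=cv2.INTER_CUBIC))
```

```text
False (array([-71.4, -48. ,  80.3]), array([-0.3,  0.5,  0.3]), 23.31)
False (array([-12.7, -50. ,  79. ]), array([-0.3,  0. ,  1. ]), 24.21)
False (array([  7.8, -50. ,  79. ]), array([ 0.3, -0.3,  0.1]), 25.02)
(array([-80.5,  17.6, 248. ]), array([-0. ,  0.2,  0.4]), 27.61)
```

View pics/w13z.png

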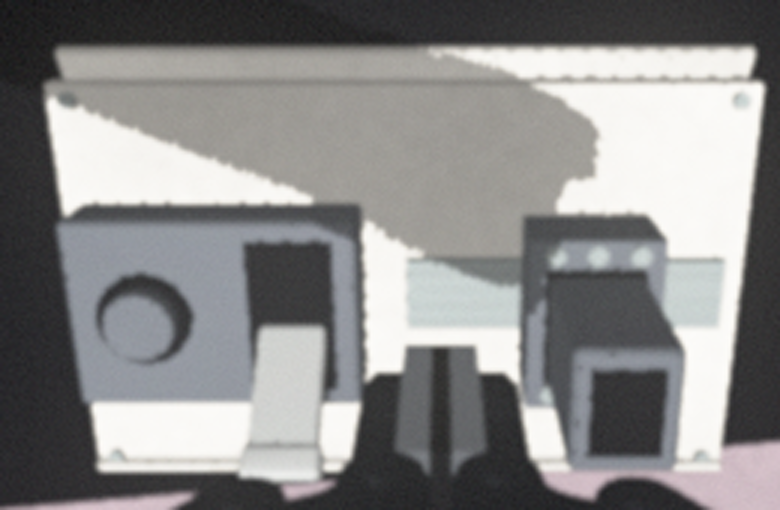

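View pics/f_scene.png

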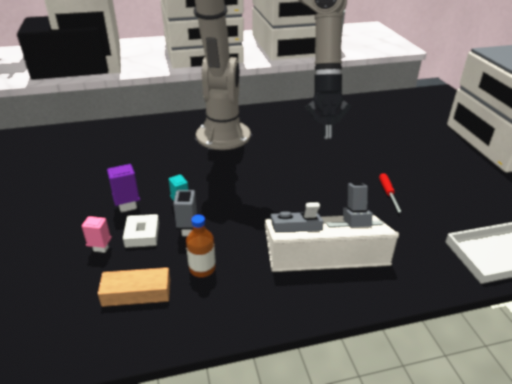

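Run:
```python
from fit import *
C=loadcam("w13")
for h in (0,.004): print(h,((proj(C,np.array([dk(-.025,.0823+y,.04+h+z) for z in (0,.072) for y in(-.02,.02)]+[dk(-.04,.0823+y,.04) for y in (-.029,.029)]))-[110,120])*3).round().tolist())
im=cv2.imread("pics/f_scene.png");cv2.imwrite("pics/f1.png",cv2.resize(im[170:280,250:410],None,fx=5,fy=5,interpolation=cv2.INTER_CUBIC))
```

```text
0 [[550.0, 273.0], [644.0, 273.0], [575.0, 352.0], [691.0, 352.0], [530.0, 240.0], [668.0, 240.0]]
0.004 [[551.0, 276.0], [646.0, 276.0], [576.0, 357.0], [694.0, 357.0], [530.0, 240.0], [668.0, 240.0]]
```

View pics/f1.png

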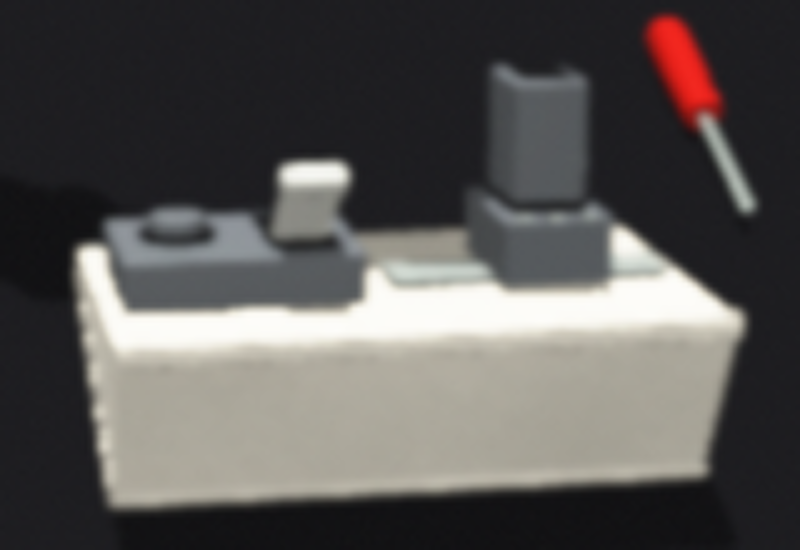

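Run:
```python
from fit import *
robot.line_to(dk(-.019,.0825,.16),ED,velocity=.2)
r=robot.line_to(dk(-.019,.0825,.122),ED,velocity=.05,f_stop=18); print(r,st())
robot.line_to(dk(-.019,.0825,.17),ED,velocity=.15)
robot.line_to(dk(-.08,.02,.25),ED,velocity=.25)
robot.pause(.2);print(st());snap("w14")
cv2.imwrite("pics/g_top.png",vision.grab_frame("top")[:,:,::-1])
```

```text
True (array([-19.7,  82.7, 129.6]), array([ 0.1, -0.9,  7.8]), 29.09)
(array([-79.9,  20.2, 248.9]), array([0. , 0.1, 0.9]), 30.34)
```

View pics/w14.png

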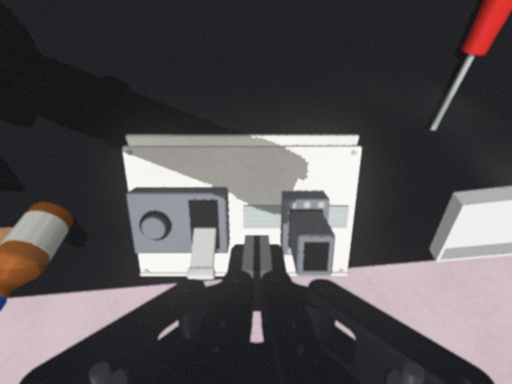

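The relay top reads the same height (129.6 mm) at the rim and in the middle. The lever is up, with its tip at (202,272), and nothing is touching the robot. I'm handing the job in.

Run:
```python
from fit import *
workorder.close_job(); print(robot.current_time_s())
```

```text
the job is handed in; nothing more can be done
the job is handed in; nothing more can be done
```

The relay is plugged home, the button was pressed fully so the lever dropped, and the lever is back up. I handed the job in at about 30 s of the 64 s allowed.

- **Relay:** I took the small grey relay from the white stand. The socket showed about 7 mm to the left of its nominal place, and the relay slid straight in with no contact on the way down. It went no deeper when I pressed with about 25 N. Its top read the same height in the middle and at the rim, about 0.6 mm above the expected value. The fully pressed button read about 0.7 mm high as well, so I put this down to a small error in my deck pose, not the relay sitting proud.
- **Button:** It reached its stop, and the wrist view showed the lever dropped.
- **Lever:** The first push stopped just short of the tipping point, so the lever fell back. The second, about 15 mm further, worked, and the last wrist pictures show it resting up.
- **Everything else:** The bottle, carton, screwdriver and look-alikes were not touched. The robot was clear of everything at hand-in.

One thing in the last side-camera picture was not clear-cut: a thin dark band between the relay's shoulder and the socket. I took it as shadow or bevel, because the touch heights and the wrist picture both fit a fully seated relay.

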